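# Clear the pulled components into the scrap pan

### The job

Pick up the scoop-fronted scrap bin and tip it low over the scrap pan until every pulled component has slid out into the pan, then stand the empty bin upright again where it was. After that take the scraper block, push the loose components on the board over its end into the pan without touching them with the fingers, and leave the scraper standing on the cleared board. All seven components must end in the pan; do not disturb the other things on the bench.

Things in the scene. Friction and masses are not known exactly. Their poses are not given: they have to be found in the camera images.
- bin: scrap bin: plain grey plastic stacking bin with scoop front, 120 long x 66 wide x 58 mm high, walls 3 mm, 90 g. Origin: centre of its underside; scoop front to its own -x, width along y. Floor from x -28 to +60 mm; front wall leans out at 48 degrees to a lip at x -60, 35 mm high; flat sides 58 mm high from x -20 to +60: grip across the 66 mm width.
- bin_lip (a point): middle of the bin's front lip (-60, 0, 35 mm in the bin's frame)
- pan: scrap pan, fixed: grey sheet-steel dustpan, outside 132 (x) x 115 (y) mm, floor 3 mm, walls 40 mm high and 3 mm thick on the +x, -x and +y sides. The -y side is open and butts against the board's end, whose top is 9 mm above the pan's floor. Origin: centre of the underside.
- board: bench board, fixed: wooden, 150 (x) x 140 (y) mm, top 12 mm above the bench. Aluminium strips along its +x and -x edges stand 6 mm above the top, 126 mm apart; both ends are open, the +y end meets the pan. Origin: centre of the underside, on the bench; +y points to the pan.
- scraper: scraper block: wooden block with rubber sole, 106 (x) x 36 (y) x 30 mm high, on it a wooden grip 80 (x) x 22 (y) mm from 30 to 63 mm height; 160 g. Stands on its sole on the bench. Origin: centre of its sole; z up.
- capacitor_a: snap-in capacitor, black cylinder 22 mm in diameter, 32 mm long along its x, lying in the bin at the start; origin at its middle
- capacitor_b: snap-in capacitor, black cylinder 22 mm in diameter, 32 mm long along its x, lying in the bin at the start; origin at its middle
- transformer_a: small transformer, 28 x 24 x 24 mm, dark core with copper winding, in the bin at the start; origin at its middle
- heatsink_a: finned aluminium heat sink, 30 x 24 x 20 mm, in the bin at the start; origin at its middle
- relay: relay, black box 30 x 19 x 22 mm high, on the board at the start; origin at its middle
- transformer_b: small transformer, 28 x 24 x 24 mm, dark core with copper winding, on the board at the start; origin at its middle
- heatsink_b: finned aluminium heat sink, 30 x 24 x 20 mm, on the board at the start; origin at its middle
- flux_syringe: bystander, not to be disturbed: syringe, 151 x 23 x 18 mm, lying; origin: centre of its underside
- driver_blue: bystander, not to be disturbed: screwdriver with a blue handle, 120 x 12 x 12 mm, lying; origin: centre of its underside
- kapton: bystander, not to be disturbed: roll of tape, 62 mm in diameter, 12 mm high; origin: centre of its underside
- pot_flux: bystander, not to be disturbed: small round pot with a lid, 40 mm in diameter, 22 mm high; origin: centre of its underside
- marker: bystander, not to be disturbed: marker pen, 132 x 13 x 15 mm, lying; origin: centre of its underside

How it is judged:
By the outcome, as a careful person would: the job done as asked, in the order asked, and still so for the second after the job is handed in, with the robot touching nothing.
It also fails if it takes over 72 s, if anything falls off the work surface, if the arm or the gripper's body presses on something with over 40 N, if the wrist force passes 120 N, or if a joint passes its speed limit or range.

### The arm

A 7-joint arm with a two-finger parallel gripper is mounted at the origin on a cart in front of the work surface, level with it; the furniture and walls round the work are solid. World frame = base frame: x ahead of the robot, y to its left, z up, the work surface at z = 0. Lengths are in m, angles in rad, forces in N, time in s.
With the tool pointing down it reaches from about 0.375 to 0.925 m from the base axis. Payload 3.1 kg.
Tool frame: the origin (TCP) lies midway between the tips of the shut fingers; the grasp point (between the pads) lies 19 mm behind it; z points along the fingers, y is the line along which they close (so a half turn about z gives the same grasp; the last joint's range is limited). The gripper opens to 85 mm and grips with 20 to 120 N. Pads are 22 mm wide; open, the fingers measure 114 mm over their backs; the gripper's body (76 mm by 85 mm) begins 54 mm behind the grasp point. The pads swing forward as they close: fully open they stand 13 mm farther back than shut.
Start: joints at [1.034, 0.383, 0.044, 1.598, -0.018, 1.161, -0.05], TCP at [0.276, -0.588, 0.231] pointing down, gripper open.
Joint ranges: [-2.61, 2.61], [-0.41, 2.15], [-1.48, 1.57], [0, 2.5], [-1.57, 4.71], [0.05, 1.97], [-2.85, 2.85]. Speed limits (rad/s): [2.79, 2.79, 3.14, 3.14, 3.14, 3.14, 3.14].

### API

Orientations are given as a unit quaternion [x, y, z, w].
In Python, from plant import ctrl gives the robot as it stands.
- The arm moves only by the tool jog_arm, never from a script. Its argument "plan" is a list of rows, each a list of 3 entries, a list of its own where there are three numbers: the turn, a rotation vector about the world's x, y, z in degrees, then the shift along the world's x, y, z in cm, then the closure, from 0 (fully open) to 1 (shut). A call has 1 to 20 rows; each row shifts and turns the commanded pose from where the row before left it; what a row does not reach is not made up. A row lasts 1/12 s, in which the tool goes at most 41.7 mm and 7.16 degrees, less where a joint would pass 70% of its speed; a pose out of reach is approached as far as the arm can. A call is refused whole if a number of a shift passes 4.17 or a number of a turn 7.16, either way. A call with a gripper value outside its range is refused whole. The fingers move at their own pace and stop on an object; "force" is the grip in N (left out, the last holds). Time passes only in rows, so rows that do not move let the fingers close. It gives the time, the measured TCP pose, the force, the opening and the grip force at its end, in the units of the state.
- ctrl.state(): the state, without advancing time (a new reading comes with each control period).
- ctrl.read_camera(name): name is "side" or "top"; returns (picture, depth): 420x560x3 uint8, red, green, blue; 420x560 float32, m along the optical axis (not along the pixel's ray), 0 where there is no reading.
- ctrl.camera_info(name): a dict with "fov_y" (degrees; the focal length in pixels is half the picture's height over the tangent of half this angle, whatever the lens; pixels are square), "cx", "cy" (the principal point, pixels), "eye" and "orientation" of the camera in the world. Camera axes: x right, y down, z forward; pixel columns grow to the right and rows downward; lengths in m; the calibration is good to about 2 mm. A picture is of the moment at which its call begins. camera_info takes no time and is no camera call.
- ctrl.hand_in(): hands the job in; it is judged then, once.
The state is a dict: "clock": time; "joints": joint angles; "qvel": joint speeds; "tau": joint torques, N m; "tcp_pos": TCP position; "orientation": TCP orientation; "ft_force": force on the tool from outside, world axes, zero at the start; "ft_torque": the same for the moment, N m; "width": finger opening in m; "gripper_force": force on a finger pad.
Only numpy, scipy, OpenCV 4.12 (cv2) and the standard library are available. Lean on these libraries where they do the work, as an engineer would, in place of code of your own. Each camera call takes 0.05 s, during which the arm holds its last target. There are 200 camera calls.

## Working session

There is one attempt and no reset: what is moved stays moved. The work goes in short steps, Python scripts to look and compute and a tool call to move; the robot and the scene stay as the last step left them, time stands still between calls to the robot, and variables do not carry over. Pictures are saved under pics/ and viewed, at most 10 in all, crops included, and the job is handed in when it is done.

Besides the shell and the picture viewer there is one more tool, called as a command line: name --argument value ..., lists and objects as JSON in quotes. jog_arm: Moves the arm, as the interface text tells. Its arguments: {"type":"object","properties":{"plan":{"type":"array","items":{"type":"array"}},"force":{"type":"number"}},"required":["plan"]}

```bash
ls; mkdir -p pics
cat > h.py <<'E'
import numpy as np,cv2
from scipy.spatial.transform import Rotation as R
from plant import ctrl
def cloud(name):
    im,d=ctrl.read_camera(name); i=ctrl.camera_info(name)
    f=im.shape[0]/2/np.tan(np.radians(i['fov_y'])/2)
    v,u=np.mgrid[:im.shape[0],:im.shape[1]]
    P=np.stack([(u-i['cx'])/f*d,(v-i['cy'])/f*d,d],-1)
    W=P@R.from_quat(i['orientation']).as_matrix().T+np.array(i['eye'])
    W[d==0]=np.nan
    return im,W
E
python3 - <<'E'
from h import *
print(ctrl.state())
for n in('top','side'):
    print(ctrl.camera_info(n))
    im,W=cloud(n); np.savez('/tmp/'+n,im=im,W=W)
    cv2.imwrite(f'pics/{n}0.png',cv2.resize(im[...,::-1],(784,588)))
E
```

```text
pics
{'clock': 0.0, 'joints': array([ 1.0342008 ,  0.38384218,  0.04382761,  1.59958737, -0.01789701,
        1.16117702, -0.04991595]), 'qvel': array([ 0.00108917, -0.0008835 ,  0.00070541,  0.00031351,  0.00037053,
       -0.0003275 ,  0.00112463]), 'tau': array([-7.03072565e-04, -4.33460069e+01,  1.02444202e+00, -2.49511617e+01,
        1.06285082e-02,  1.14722655e-02,  7.18125079e-06]), 'tcp_pos': array([ 0.2757492 , -0.58756994,  0.22987621]), 'orientation': array([ 9.76020168e-01,  2.17676168e-01, -3.53981486e-04, -1.26208489e-03]), 'ft_force': array([ 0.57082354,  0.81443068, -0.1964311 ]), 'ft_torque': array([-0.01024746, -0.00132794, -0.02506193]), 'gripper_force': 0.0, 'width': 0.08513887775801951}
{'fov_y': 50.85934572228181, 'cx': 275.21213457577386, 'cy': 201.552428882656, 'eye': array([0.31920107, 0.15134812, 1.20203603]), 'orientation': array([ 0.71317843, -0.6961477 ,  0.05758084, -0.05864593])}
{'fov_y': 43.60267735602096, 'cx': 279.74163817807425, 'cy': 212.6192673455847, 'eye': array([0.26901892, 1.42653639, 1.024238  ]), 'orientation': array([-0.09776407,  0.88589591, -0.45167229,  0.04028366])}
```

View pics/top0.png

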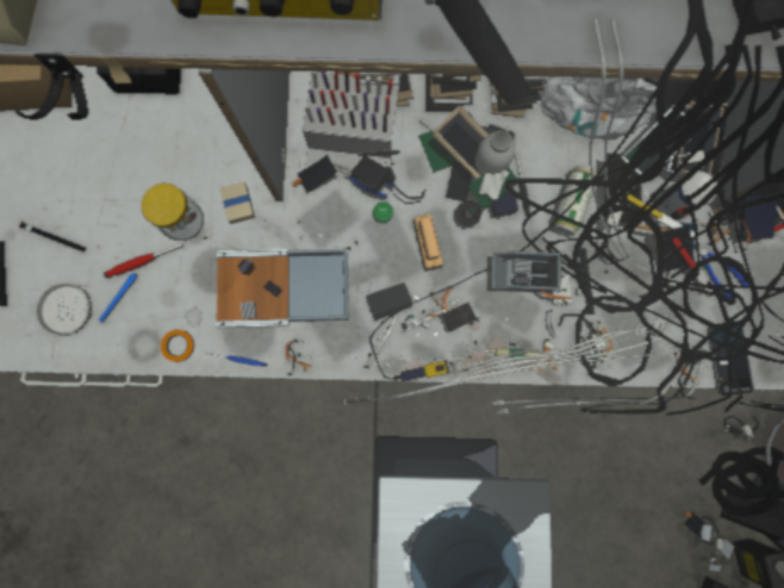

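View pics/side0.png

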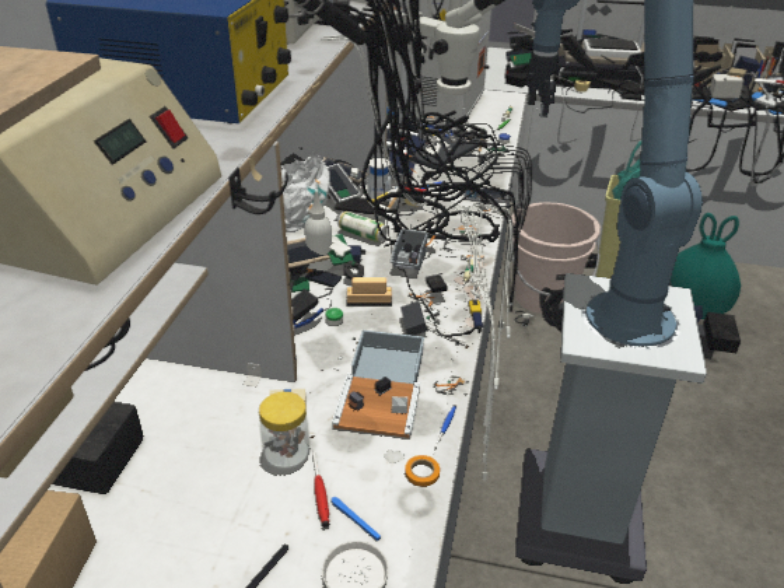

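The top view shows image-up as world +x and image-right as −y. The board is at (253,288) and the pan at (318,286). The bin is at (525,272), with its lip probably on the left, and the scraper is at (428,240). The side view shows cables behind the bin. I'll measure next.

Run:
```python
from h import *
a=np.load('/tmp/top.npz');im,W=a['im'],a['W']
def px(u,v): return np.round(W[int(v/1.4),int(u/1.4)],4)
for n,p in dict(table=(330,200),board=(260,300),pan=(320,290),scr=(428,240),bin=(525,272),pot=(382,212),blk=(390,300),blk2=(458,317)).items(): print(n,px(*p))
z=W[...,2]
# rects by height band in region
def rect(name,u0,u1,v0,v1,lo,hi):
    m=np.zeros(z.shape,np.uint8);s=np.s_[int(v0/1.4):int(v1/1.4),int(u0/1.4):int(u1/1.4)]
    m[s]=((z[s]>lo)&(z[s]<hi)); 
    P=W[m>0][:,:2]
    r=cv2.minAreaRect((P*1000).astype(np.float32)); print(name,len(P),r, 'z',np.median(W[m>0][:,2]))
rect('scraper top',405,450,205,280,.05,.08)
rect('scraper all',405,450,205,280,.018,.08)
rect('bin rim',478,568,245,300,.045,.075)
rect('bin all',478,568,245,300,.025,.075)
rect('pan rim',284,355,240,335,.03,.06)
rect('strips',205,289,240,335,.0145,.022)
rect('comps',222,285,256,320,.026,.05)
mp=lambda s:(np.nan_to_num(z[s],nan=-.1)*1000).astype(int)
print(mp(np.s_[170:222:2,330:420:3]))
c=im[160:240,330:430][...,::-1];c2=im[165:245,140:270][...,::-1]
o=np.zeros((600,800,3),np.uint8); o[:300,:375]=cv2.resize(c,(375,300)); o[300:594,:478]=cv2.resize(c2,(478,294))
b=np.load('/tmp/side.npz')['im'][140:320,220:320][...,::-1]; o[:576,480:800]=cv2.resize(b,(320,576))
cv2.imwrite('pics/c1.png',o)
```

```text
table [ 0.6872  0.2734 -0.0029]
board [0.4766 0.4    0.0115]
pan [0.4992 0.2842 0.0082]
scr [0.5925 0.0785 0.0613]
bin [ 0.5426 -0.1151  0.0214]
pot [0.6558 0.1678 0.0237]
blk [0.4797 0.1472 0.0336]
blk2 [0.4498 0.0172 0.0418]
scraper top 252 ((598.6239624023438, 74.24275207519531), (79.40242004394531, 22.220741271972656), 12.799883842468262) z 0.0624246692048096
scraper all 484 ((598.9203491210938, 74.01095581054688), (105.62193298339844, 34.60557174682617), 13.878171920776367) z 0.05533769221829976
bin rim 327 ((547.460205078125, -124.07479858398438), (122.49818420410156, 86.28213500976562), 88.18759155273438) z 0.0581520012124368
bin all 797 ((546.7070922851562, -108.03541564941406), (171.6077117919922, 92.87322235107422), 82.37849426269531) z 0.040306436416507996
pan rim 292 ((506.43231201171875, 286.0776062011719), (136.3320770263672, 116.7623062133789), 2.004067897796631) z 0.042233260313021326
strips 731 ((499.72784423828125, 414.292724609375), (151.0799560546875, 137.36172485351562), 2.881082773208618) z 0.017067113911696907
comps 246 ((493.73773193359375, 419.583251953125), 
[... 3463 characters left out ...]
  2    2    0    0    4   -4   38   36   39   40   37    0
     2    1]
 [   0    1    1   -8    1   -3    0    3    0    0    0   -1    1    1
     2    1    1    0    0    2    0    0   14   16    8    9   13    2
    -1    1]
 [  -2   36    0   -1   -1    5    0   -2   -1    2    0   -1    2   -2
     2    4   -3   -1    0   -1    1   -4   12   13    2   20    0    2
     1   -1]
 [  41   43   37   -6   -3   -2   -2   -1    0    1   -2    0   -1   -2
     1    0    4   -1   -1    0   -3    1    4    3    0    0    2   -3
     6    6]
 [  34   39   40    1    1    5    0   -1    1   -1   -2    3    0   -2
     0    1    0   -2    2    5   -2    0   -1   -1    2    0    2   -2
     0   29]]
```

View pics/c1.png

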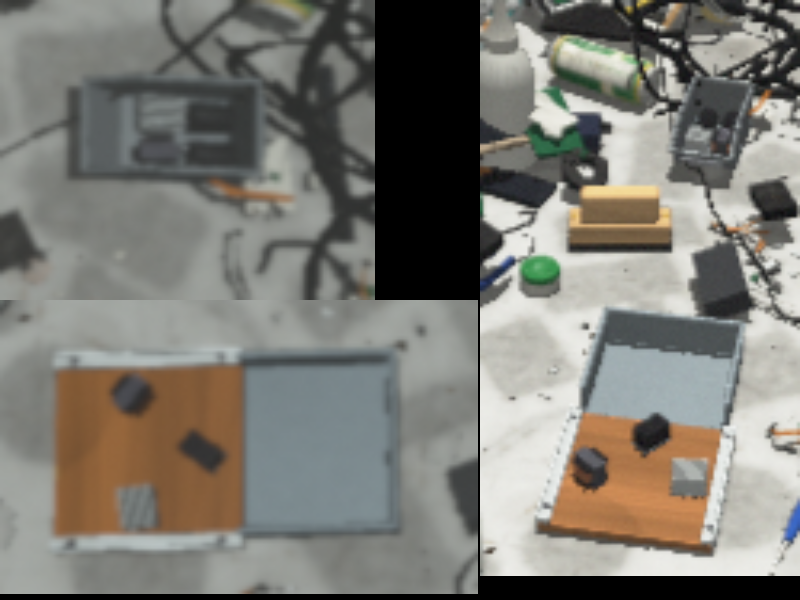

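The crop shows the bin's lip on its left (+y) side, with four parts inside and cables just behind its right end. The pan is empty, and three parts lie on the board. Next I'll get accurate poses.

Run:
```python
from h import *
a=np.load('/tmp/top.npz');im,W=a['im'],a['W'];z=W[...,2]
X,Y=W[...,0],W[...,1]
def fit(P,ax):# x=f(y) or y=f(x), robust
    l=cv2.fitLine((P[:,:2]*1000).astype(np.float32),cv2.DIST_WELSCH,0,.01,.01).ravel();return np.degrees(np.arctan2(l[1],l[0]))%180,l[2:]
reg=(z>.052)&(z<.066)&(Y>-.185)&(Y<-.05)&(X>.5)&(X<.6)
for n,m in dict(far=reg&(X>.57)&(Y>-.16),near=reg&(X<.525)&(Y>-.16),rear=reg&(X>.525)&(X<.57)&(Y<-.15)).items(): print(n,m.sum(),fit(W[m],0))
lip=(z>.028)&(z<.042)&(Y>-.075)&(Y<-.045)&(X>.52)&(X<.575); print('lip',lip.sum(),fit(W[lip],0))
# components on board
m=((z>.024)&(z<.05)&(X>.44)&(X<.56)&(Y>.355)&(Y<.48)).astype(np.uint8)
n,l,s,c=cv2.connectedComponentsWithStats(m)
for i in range(1,n):
    if s[i,4]>15: P=W[l==i]; print('comp',s[i,4],P.mean(0).round(3),P[:,:2].min(0).round(3),P[:,:2].max(0).round(3))
# strip / board lines
for n,m in dict(sfar=(z>.0145)&(z<.023)&(X>.555)&(X<.585)&(Y>.36)&(Y<.475),snear=(z>.0145)&(z<.023)&(X>.42)&(X<.445)&(Y>.36)&(Y<.475),panend=(z>.034)&(z<.05)&(X>.46)&(X<.55)&(Y<.25)&(Y>.21)).items(): print(n,m.sum(),fit(W[m],0))
b=(z>.006)&(z<.023)&(X>.45)&(X<.55); print('board yrange',np.nanpercentile(Y[b&(Y>.3)&(Y<.52)],[1,99]))
# height on path
for y in np.arange(-.3,.0,.05):
    q=(abs(Y-y)<.03); print('y%.2f'%y,[int(1000*np.nanpercentile(z[q&(abs(X-x)<.03)],98)) if (q&(abs(X-x)<.03)).any() else -1 for x in np.arange(.3,.75,.05)])
```

```text
far 91 (np.float32(91.33659), array([ 573.0215, -117.2416], dtype=float32))
near 66 (np.float32(89.41827), array([ 506.94073 , -114.219215], dtype=float32))
rear 62 (np.float32(1.2134161), array([ 547.7461 , -168.97066], dtype=float32))
lip 88 (np.float32(179.07875), array([548.1104 , -55.53494], dtype=float32))
comp 90 [0.539 0.425 0.035] [0.526 0.412] [0.552 0.44 ]
comp 77 [0.498 0.371 0.033] [0.483 0.357] [0.512 0.386]
comp 91 [0.456 0.417 0.029] [0.441 0.403] [0.472 0.431]
sfar 199 (np.float32(92.97339), array([567.2861, 418.3715], dtype=float32))
snear 203 (np.float32(91.72038), array([431.5915 , 417.91547], dtype=float32))
panend 74 (np.float32(3.4429095), array([505.04422, 230.88704], dtype=float32))
board yrange [0.31387822 0.48337368]
y-0.30 [3, 40, 123, 148, 152, 147, 490, 535, 566]
y-0.25 [3, 42, 48, 43, 116, 172, 397, 544, 577]
y-0.20 [2, 42, 43, 36, 47, 167, 465, 611, 632]
y-0.15 [1, 41, 41, 22, 61, 62, 367, 571, 590]
y-0.10 [1, 41, 41, 5, 60, 60, 339, 549, 555]
y-0.05 [2, 38, 34, 5, 48, 47, 310, 310, 547]
```

jog_arm --plan '[[[0, 0, 0], [0, 3, 1], 0], [[0, 0, 0], [0, 4, 2], 0], [[0, 0, 0], [0, 4, 2], 0], [[0, 0, 0], [0, 4, 1], 0]]'

```text
clock: 0.43
tcp_pos: [0.2762, -0.4434, 0.2897]
orientation: [0.976, 0.217, 0.0, 0.001]
ft_force: [-0.4, -0.2, 1.2]
width: 0.0853
gripper_force: 0.0
```

Run:
```python
from h import *
b=np.load('/tmp/side.npz')['W'].reshape(-1,3);a=np.load('/tmp/top.npz')['W'].reshape(-1,3)
for n,W in(('top',a),('side',b)):
  for y in np.arange(-.35,.45,.05):
    q=W[(abs(W[:,1]-y)<.025)&(W[:,0]>.3)&(W[:,0]<.9)]
    print(n,'y%.2f'%y,'min x per z-band',[(round(zz,2),round(float(q[abs(q[:,2]-zz)<.05][:,0].min()),2)) for zz in(.15,.25,.35,.45,.55,.65) if (abs(q[:,2]-zz)<.05).sum()>2])
s=ctrl.state();print(s['joints'].round(4),s['tcp_pos'])
```

```text
top y-0.35 min x per z-band [(0.15, 0.39), (0.25, 0.57), (0.35, 0.62), (0.45, 0.6)]
top y-0.30 min x per z-band [(0.15, 0.42), (0.25, 0.6), (0.35, 0.6), (0.45, 0.61), (0.55, 0.63)]
top y-0.25 min x per z-band [(0.15, 0.53), (0.25, 0.58), (0.35, 0.6), (0.45, 0.62), (0.55, 0.65)]
top y-0.20 min x per z-band [(0.15, 0.56), (0.25, 0.58), (0.35, 0.6), (0.45, 0.6), (0.55, 0.64), (0.65, 0.65)]
top y-0.15 min x per z-band [(0.15, 0.59), (0.25, 0.59), (0.35, 0.6), (0.45, 0.63), (0.55, 0.64)]
top y-0.10 min x per z-band [(0.15, 0.61), (0.35, 0.61), (0.45, 0.64), (0.55, 0.65)]
top y-0.05 min x per z-band [(0.15, 0.63), (0.25, 0.63), (0.35, 0.63), (0.55, 0.68)]
top y-0.00 min x per z-band [(0.15, 0.73), (0.55, 0.61), (0.65, 0.61)]
top y0.05 min x per z-band [(0.15, 0.87), (0.55, 0.61), (0.65, 0.62)]
top y0.10 min x per z-band [(0.15, 0.87), (0.55, 0.68), (0.65, 0.65)]
top y0.15 min x per z-band [(0.15, 0.77), (0.55, 0.68)]
top y0.20 min x per z-band [(0.15, 0.77), (0.55, 0.68), (0.65, 0.71)]
top y0.25 min x per z-band [(0.15, 0.78), (0.55, 0.68), (0.65, 0.71)]
top y0.30 min x per z-band [(0.15, 
[... 1014 characters left out ...]
, 0.62)]
side y0.05 min x per z-band [(0.55, 0.61), (0.65, 0.61)]
side y0.10 min x per z-band [(0.55, 0.68), (0.65, 0.64)]
side y0.15 min x per z-band [(0.55, 0.68), (0.65, 0.68)]
side y0.20 min x per z-band [(0.55, 0.68), (0.65, 0.7)]
side y0.25 min x per z-band [(0.55, 0.68), (0.65, 0.71)]
side y0.30 min x per z-band [(0.55, 0.68), (0.65, 0.71)]
side y0.35 min x per z-band [(0.15, 0.68), (0.25, 0.68), (0.35, 0.68), (0.45, 0.68), (0.55, 0.68), (0.65, 0.71)]
side y0.40 min x per z-band [(0.15, 0.68), (0.25, 0.68), (0.35, 0.68), (0.45, 0.68), (0.55, 0.68), (0.65, 0.71)]
[ 9.4180e-01  9.2600e-02 -7.8000e-03  1.8338e+00  1.0000e-03  1.2134e+00
 -1.9940e-01] [ 0.27620459 -0.44337566  0.28974356]
```

jog_arm --plan '[[[0, 0, 6.5], [2.5, 3.2, 0], 0.1], [[0, 0, 6.5], [2.5, 3.2, 0], 0.1], [[0, 0, 6.5], [2.5, 3.2, 0], 0.1], [[0, 0, 6.5], [2.5, 3.2, 0], 0.1], [[0, 0, 6.5], [2.4, 3.2, 0], 0.1], [[0, 0, 6.5], [1.0, 3.2, 0], 0.1], [[0, 0, 6.5], [1, 3.2, 0], 0.1], [[0, 0, 6.5], [1, 3.2, 0], 0.1], [[0, 0, 6.5], [1, 3.2, 0], 0.1], [[0, 0, 6.4], [1, 3, 0], 0.1], [[0, 0, 0], [3, 0, 0], 0.1], [[0, 0, 0], [3, 0, 0], 0.1], [[0, 0, 0], [3, 0, 0], 0.1], [[0, 0, 0], [0, 0, 0], 0.1]]'

```text
clock: 1.6
tcp_pos: [0.5444, -0.1245, 0.2875]
orientation: [0.706, 0.708, 0.002, 0.0]
ft_force: [-0.1, -0.7, 0.2]
width: 0.0767
gripper_force: 0.0
```

```bash
cat >> h.py <<'E'
def st():
    s=ctrl.state();r=R.from_quat(s['orientation']).as_matrix()
    print('t%.2f'%s['clock'],'tcp',s['tcp_pos'].round(4),'close %.2f'%np.degrees(np.arctan2(r[1,1],r[0,1])),'toolz',r[:,2].round(3),'tooly',r[:,1].round(3),'j',s['joints'].round(3),'F',s['ft_force'].round(1),'w %.4f g %.1f'%(s['width'],s['gripper_force']))
E
python3 -c "
from h import *
st()"
```

```text
t1.60 tcp [ 0.5444 -0.1245  0.2875] close 0.20 toolz [ 0.002  0.002 -1.   ] tooly [1.    0.004 0.002] j [ 0.518  0.191 -0.411  1.739  0.078  1.226  0.09 ] F [-0.1 -0.7  0.2] w 0.0767 g 0.0
```

jog_arm --plan '[[[0, 0, 0], [-0.4, 0, -3.5], 0.1], [[0, 0, 0], [0, 0, -3.5], 0.1], [[0, 0, 0], [0, 0, -3.5], 0.1], [[0, 0, 0], [0, 0, -3.5], 0.1], [[0, 0, 0], [0, 0, -3.5], 0.1], [[0, 0, 0], [0, 0, -2], 0.1], [[0, 0, 0], [0, 0, 0], 0.1]]'

```text
clock: 2.18
tcp_pos: [0.5302, -0.1252, 0.0878]
orientation: [0.707, 0.707, -0.003, -0.005]
ft_force: [-1.3, -0.2, -0.5]
width: 0.0769
gripper_force: 0.0
```

Run:
```python
from h import *
st()
im,W=cloud('top');i2,W2=cloud('side')
o=np.zeros((560,790,3),np.uint8)
o[:,:400]=cv2.resize(im[140:252,330:410],(400,560),interpolation=2)[...,::-1]
o[:,400:]=cv2.resize(i2[120:232,250:328],(390,560),interpolation=2)[...,::-1]
cv2.imwrite('pics/g1.png',o)
```

```text
t2.18 tcp [ 0.5302 -0.1252  0.0878] close 0.03 toolz [-0.012  0.003 -1.   ] tooly [ 1.     0.001 -0.012] j [ 4.800e-01  4.000e-01 -3.780e-01  1.938e+00  1.910e-01  8.510e-01
  1.000e-03] F [-1.3 -0.2 -0.5] w 0.0769 g 0.0
```

View pics/g1.png

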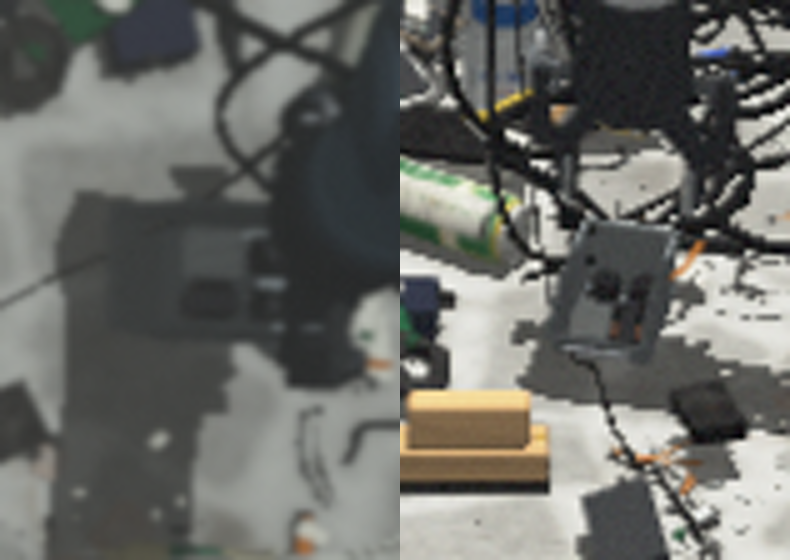

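The gripper hangs above the bin with its fingers either side (side view about (570,190) and (690,190)). The TCP is 1 cm short in x, so I'll correct that.

jog_arm --plan '[[[0, 0, 0], [0, 0, 0], 0.1], [[0, 0, 0], [0, 0, 0], 0.1]]'

```text
clock: 2.45
tcp_pos: [0.5382, -0.1263, 0.0959]
orientation: [0.707, 0.707, 0.001, 0.002]
ft_force: [0.2, -0.1, 0.1]
width: 0.0769
gripper_force: 0.0
```

jog_arm --plan '[[[0, 0, 0], [0.2, 0, -1.5], 0.1], [[0, 0, 0], [0, 0.1, -1.5], 0.1], [[0, 0, 0], [0, 0, -1.5], 0.1], [[0, 0, 0], [0, 0, -1.5], 0.1], [[0, 0, 0], [0, 0, -1.2], 0.1], [[0, 0, 0], [0, 0, -0.6], 0.1], [[0, 0, 0], [0, 0, 0], 0.1], [[0, 0, 0], [0, 0, 0], 0.1]]'

```text
clock: 3.12
tcp_pos: [0.5388, -0.125, 0.0162]
orientation: [0.707, 0.707, 0.0, 0.0]
ft_force: [-0.5, -1.2, 1.4]
width: 0.0769
gripper_force: 0.0
```

Close with 40 N, then lift a little.

jog_arm --plan '[[[0, 0, 0], [0, 0, 0], 0.3], [[0, 0, 0], [0, 0, 0], 0.5], [[0, 0, 0], [0, 0, 0], 0.5], [[0, 0, 0], [0, 0, 0], 0.5], [[0, 0, 0], [0, 0, 0], 0.5], [[0, 0, 0], [0, 0, 1], 0.5], [[0, 0, 0], [0, 0, 2], 0.5], [[0, 0, 0], [0, 0, 3], 0.5], [[0, 0, 0], [0, 0, 3], 0.5], [[0, 0, 0], [0, 0, 3], 0.5], [[0, 0, 0], [0, 0, 2], 0.5], [[0, 0, 0], [0, 0, 0], 0.5]]' --force 45

```text
clock: 4.12
tcp_pos: [0.5412, -0.1253, 0.1605]
orientation: [0.707, 0.707, 0.002, 0.004]
ft_force: [1.3, 0.7, -2.3]
width: 0.0657
gripper_force: 50.7
```

Run:
```python
from h import *
st()
```

```text
t4.12 tcp [ 0.5412 -0.1253  0.1605] close 0.04 toolz [ 0.009 -0.002 -1.   ] tooly [1.    0.001 0.009] j [ 0.501  0.308 -0.403  1.882  0.146  0.971  0.034] F [ 1.3  0.7 -2.3] w 0.0657 g 50.7
```

```bash
cat > kin.py <<'E'
import numpy as np,itertools
from scipy.spatial.transform import Rotation as R
from scipy.optimize import least_squares
D=[([1.0342008,.38384218,.04382761,1.59958737,-.01789701,1.16117702,-.04991595],[.2757492,-.58756994,.22987621],[.976020168,.217676168,-.000353981,-.00126208]),
([.9418,.0926,-.0078,1.8338,.001,1.2134,-.1994],[.27620459,-.44337566,.28974356],[.976,.217,0,.001]),
([.518,.191,-.411,1.739,.078,1.226,.09],[.5444,-.1245,.2875],[.706,.708,.002,0]),
([.48,.4,-.378,1.938,.191,.851,.001],[.5302,-.1252,.0878],[.707,.707,-.003,-.005]),
([.501,.308,-.403,1.882,.146,.971,.034],[.5412,-.1253,.1605],[.707,.707,.002,.004])]
ax='zyzyzyz'
def fk(q,s,p):
    # p: h,L1,L2,L3, elbow offset e, wrist offset w, off1,off7, lateral
    h,L1,L2,L3,e1,e2,w,o1,o7,lat=p
    tr=[(0,0,h),(0,lat,0),(0,0,L1),(e1,0,0),(e2,0,L2),(0,0,0),(w,0,L3)]
    # order: Tz(h) Rz Ry Rz(L1) ...
    M=R.identity();P=np.zeros(3)
    off=[o1,0,0,0,0,0,o7]
    for i in range(7):
        if i in(0,1,2,3,4,6): P=P+M.apply(tr[i])
        M=M*R.from_euler(ax[i],s[i]*q[i]+off[i])
    P=P+M.apply([0,0,L3])
    return P,M
def fit(s):
    def res(p):
        r=[]
        for q,x,o in D:
            P,M=fk(q,s,p); r+=list((P-x)*10)+list((R.from_quat(o).inv()*M).as_rotvec())
        return np.r_[r,.02*np.array(p)[4:7],.02*p[9]]
    best=None
    for o1 in(0,):
        for o7 in(0,1.57,3.14,-1.57):
            f=least_squares(res,[.3,.49,.51,.3,0,0,0,o1,o7,0])
            if best is None or f.cost<best.cost:best=f
    return best
if __name__=='__main__':
    out=[]
    for t in itertools.product([-1,1],repeat=4):
        s=[t[0],1,t[1],1,t[2],1,t[3]]
        f=fit(s);out.append((f.cost,s,f.x))
    out.sort(key=lambda a:a[0])
    for c,s,x in out[:4]: print(c,s,x.round(4))
    np.savez('/tmp/kin',s=out[0][1],p=out[0][2])
E
python3 kin.py
```

```text
0.000585601868947055 [-1, 1, -1, 1, -1, 1, -1] [ 0.34    0.4892  0.5116  0.1842 -0.0028 -0.0087  0.0034 -0.0298  1.5411
 -0.0239]
0.09744585169981844 [-1, 1, -1, 1, -1, 1, 1] [ 0.34    0.4892  0.5116  0.1842 -0.0028 -0.0087  0.0034 -0.0298  1.5908
 -0.0239]
0.10915035531910365 [-1, 1, -1, 1, 1, 1, -1] [-0.025   0.4818  0.5152 -0.0055 -0.0028 -0.0023  0.0024 -0.0353  1.4442
 -0.0203]
0.2510670014670308 [-1, 1, -1, 1, 1, 1, 1] [-0.025   0.4818  0.5152 -0.0055 -0.0028 -0.0023  0.0024 -0.0353  1.4942
 -0.0203]
```

```bash
cat > plan.py <<'E'
from kin import *
k=np.load('/tmp/kin.npz');s,p=k['s'],k['p']
lo=np.array([-2.61,-.41,-1.48,0,-1.57,.05,-2.85]);hi=np.array([2.61,2.15,1.57,2.5,4.71,1.97,2.85])
def ik(q0,x,M):
    def res(q):
        P,N=fk(q,s,p);return np.r_[(P-x)*10,(M.inv()*N).as_rotvec()*2,.02*(q-q0)]
    f=least_squares(res,np.clip(q0,lo+.02,hi-.02),bounds=(lo+.01,hi-.01));P,N=fk(f.x,s,p)
    return f.x,np.linalg.norm(P-x)*1000,np.degrees((M.inv()*N).magnitude())
M0=R.from_euler('x',180,degrees=True)*R.from_euler('z',-90,degrees=True) # tool down, closing along +x?
if __name__=='__main__':
    M0=R.from_quat([.7071,.7071,0,0])
    q0=np.array([.501,.308,-.403,1.882,.146,.971,.034])
    for psi in (0,30,60,-30,-60,-90,-120,-150,-180,90,120,150,180):
        q=q0.copy();bad=[]
        n=14
        for i in range(1,n+1): # translate+yaw
            f=i/n;x=(1-f)*np.array([.541,-.125,.16])+f*np.array([.5,.28,.17])
            q,e,a=ik(q,x,R.from_euler('z',psi*f,degrees=True)*M0)
            if e>3 or a>1.5: bad.append(('y',round(psi*f),round(e),round(a)))
        qy=q
        lipd=np.radians(90+psi);u=np.array([np.cos(lipd),np.sin(lipd),0]);tax=np.cross([0,0,1],u) # rotate z toward u => lip down
        for th in range(5,96,5):
            t=np.radians(th);lip=np.array([.503,.275,.045])
            off=u*(.073*np.cos(t)+.019*np.sin(t))+np.array([0,0,-.073*np.sin(t)+.019*np.cos(t)])
            x=lip+u*0.02-off; 
            q,e,a=ik(q,x,R.from_rotvec(tax*t)*R.from_euler('z',psi,degrees=True)*M0)
            if e>3 or a>1.5: bad.append(('t',th,round(e),round(a)))
            if th==85:q85=q
        print(psi,len(bad),bad[:4],'j7yaw %.2f'%qy[6],'q85',q85.round(2))
E
python3 plan.py
```

```text
0 0 [] j7yaw -0.77 q85 [-1.14  1.23  0.32  1.19  0.55  1.96 -0.97]
30 0 [] j7yaw -0.28 q85 [-1.05  1.04 -0.11  1.6   1.08  1.82 -1.22]
60 0 [] j7yaw 0.21 q85 [-1.09  0.92 -0.17  2.03  1.46  1.64 -1.41]
-30 6 [('t', 70, 5, 4), ('t', 75, 11, 8), ('t', 80, 17, 11), ('t', 85, 22, 15)] j7yaw -1.27 q85 [-1.26  1.36  0.89  1.14 -0.03  1.96 -0.76]
-60 8 [('t', 60, 4, 2), ('t', 65, 11, 7), ('t', 70, 18, 12), ('t', 75, 25, 17)] j7yaw -1.77 q85 [-0.63  1.06  0.1   1.13 -0.05  1.96 -1.55]
-90 6 [('t', 70, 7, 5), ('t', 75, 13, 9), ('t', 80, 19, 13), ('t', 85, 24, 17)] j7yaw -2.27 q85 [ 0.08  1.34 -0.8   1.07 -0.04  1.96 -2.4 ]
-120 0 [] j7yaw -2.77 q85 [ 0.09  1.31 -0.51  1.12 -0.46  1.93 -2.36]
-150 0 [] j7yaw -2.84 q85 [-0.24  1.08  0.32  1.58 -1.23  1.93 -1.95]
-180 1 [('y', -180, 5, 4)] j7yaw -2.84 q85 [-0.16  0.94  0.27  2.01 -1.56  1.71 -1.8 ]
90 0 [] j7yaw 0.70 q85 [-0.86  0.92 -0.31  2.39  2.11  1.77 -1.6 ]
120 6 [('t', 60, 7, 1), ('t', 65, 20, 3), ('t', 70, 32, 2), ('t', 75, 24, 5)] j7yaw 1.18 q85 [ 0.93  1.84 -0.87  2.49  3.91  1.16 -0.2 ]
150 1 [('t', 95, 3, 4)] j7yaw 1.66 q85 [ 1.51  2.13 -1.2   2.34  1.52  0.3   2.23]
180 3 [('t', 85, 3, 2), ('t', 90, 4, 5), ('t', 95, 7, 8)] j7yaw 2.13 q85 [ 1.23  2.09 -1.47  1.98  0.76  0.85  2.84]
```

jog_arm --plan '[[[0, 0, 0], [-1, 1.5, -0.7], 0.5], [[0, 0, 0], [-1, 2.5, -0.7], 0.5], [[0, 0, 4], [-1, 3, -0.7], 0.5], [[0, 0, 4], [-1, 3, -0.7], 0.5], [[0, 0, 4], [0, 3, 0], 0.5], [[0, 0, 4], [0, 3, 0], 0.5], [[0, 0, 4], [0, 3, 0], 0.5], [[0, 0, 4], [0, 3, 0], 0.5], [[0, 0, 4], [0, 3, 0], 0.5], [[0, 0, 4], [1.2, 3, 0], 0.5], [[0, 0, 4], [1.3, 2.5, 0], 0.5], [[0, 0, 4], [1.3, 1.8, 0], 0.5], [[0, 0, 0], [1.3, 1.2, 0], 0.5], [[0, 0, 0], [0, 0, 0], 0.5], [[0, 0, 0], [0, 0, 0], 0.5]]'

```text
clock: 5.37
tcp_pos: [0.5478, 0.2104, 0.1258]
orientation: [0.422, 0.907, -0.001, -0.002]
ft_force: [-0.2, -0.5, -3.1]
width: 0.0657
gripper_force: 50.9
```

Run:
```python
from h import *
st()
```

```text
t5.37 tcp [0.5478 0.2104 0.1258] close 40.12 toolz [-0.004 -0.001 -1.   ] tooly [ 0.765  0.644 -0.003] j [ 0.081  0.463 -0.635  1.813  0.324  0.975  0.011] F [-0.2 -0.5 -3.1] w 0.0657 g 50.9
```

jog_arm --plan '[[[-3.83, -3.21, 0], [0.05, 0.1, -0.2], 0.5], [[-3.83, -3.21, 0], [0.05, 0.1, -0.2], 0.5], [[-3.83, -3.21, 0], [0.05, 0.1, -0.2], 0.5], [[-3.83, -3.21, 0], [0.05, 0.1, -0.2], 0.5], [[-3.83, -3.21, 0], [0.05, 0.1, -0.2], 0.5], [[-3.83, -3.21, 0], [0.05, 0.1, -0.2], 0.5], [[-3.83, -3.21, 0], [0.05, 0.1, -0.2], 0.5], [[-3.83, -3.21, 0], [0.05, 0.1, -0.2], 0.5], [[-3.83, -3.21, 0], [0.05, 0.1, -0.2], 0.5], [[0, 0, 0], [0, 0, 0], 0.5], [[0, 0, 0], [0, 0, 0], 0.5]]'

```text
clock: 6.28
tcp_pos: [0.5515, 0.2186, 0.1075]
orientation: [0.389, 0.839, -0.163, 0.345]
ft_force: [-0.3, 0.5, -2.0]
width: 0.0653
gripper_force: 51.0
```

Run:
```python
from h import *
st()
i2,W2=cloud('side')
cv2.imwrite('pics/t1.png',cv2.resize(i2[160:340,200:400],(700,630-30),interpolation=2)[...,::-1])
```

```text
t6.28 tcp [0.5515 0.2186 0.1075] close 40.13 toolz [ 0.451 -0.542 -0.709] tooly [ 0.765  0.645 -0.006] j [-0.522  0.549 -0.386  1.922  1.072  1.21  -0.846] F [-0.3  0.5 -2. ] w 0.0653 g 51.0
```

View pics/t1.png

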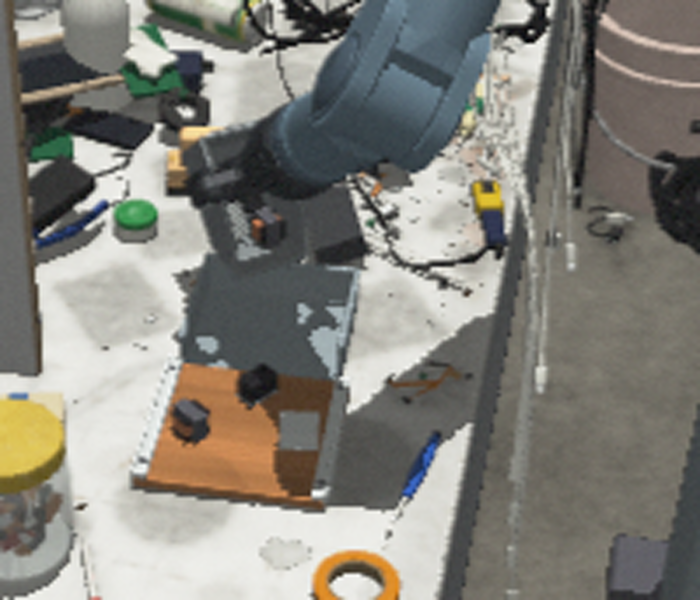

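The bin is tilted 45° at (290,230), with its parts resting at the front wall and the pan still empty. I'll continue to 85°.

jog_arm --plan '[[[-3.83, -3.21, 0], [-0.26, 0.36, -0.1], 0.5], [[-3.83, -3.21, 0], [-0.26, 0.36, -0.1], 0.5], [[-3.83, -3.21, 0], [-0.26, 0.36, -0.1], 0.5], [[-3.83, -3.21, 0], [-0.26, 0.36, -0.1], 0.5], [[0, 0, 0], [0, 0, 0], 0.5], [[0, 0, 0], [0, 0, 0], 0.5], [[-1.92, -1.6, 0], [-0.19, 0.23, 0.15], 0.5], [[-1.92, -1.6, 0], [-0.19, 0.23, 0.15], 0.5], [[-1.92, -1.6, 0], [-0.19, 0.23, 0.15], 0.5], [[-1.92, -1.6, 0], [-0.19, 0.23, 0.15], 0.5], [[-1.92, -1.6, 0], [-0.19, 0.23, 0.15], 0.5], [[-1.92, -1.6, 0], [-0.19, 0.23, 0.15], 0.5], [[-1.92, -1.6, 0], [-0.19, 0.23, 0.15], 0.5], [[-1.92, -1.6, 0], [-0.19, 0.23, 0.15], 0.5], [[0, 0, 0], [0, 0, 0], 0.5], [[0, 0, 0], [0, 0, 0], 0.5], [[0, 0, 0], [0, 0, 0], 0.5], [[0, 0, 0], [0, 0, 0], 0.5]]'

```text
clock: 7.83
tcp_pos: [0.5292, 0.251, 0.119]
orientation: [0.313, 0.668, -0.286, 0.611]
ft_force: [-0.7, -0.1, -1.4]
width: 0.0658
gripper_force: 51.4
```

Run:
```python
from h import *
st()
i2,W2=cloud('side'); it,W=cloud('top')
o=np.zeros((560,790,3),np.uint8)
o[:,:400]=cv2.resize(i2[200:312,240:320],(400,560),interpolation=2)[...,::-1]
o[:,400:]=cv2.resize(it[150:262,190:268],(390,560),interpolation=2)[...,::-1]
cv2.imwrite('pics/t2.png',o)
```

```text
t7.83 tcp [0.5292 0.251  0.119 ] close 39.82 toolz [ 0.638 -0.765 -0.089] tooly [0.768 0.64  0.   ] j [-0.897  0.903 -0.204  1.814  1.297  1.764 -1.204] F [-0.7 -0.1 -1.4] w 0.0658 g 51.4
```

View pics/t2.png

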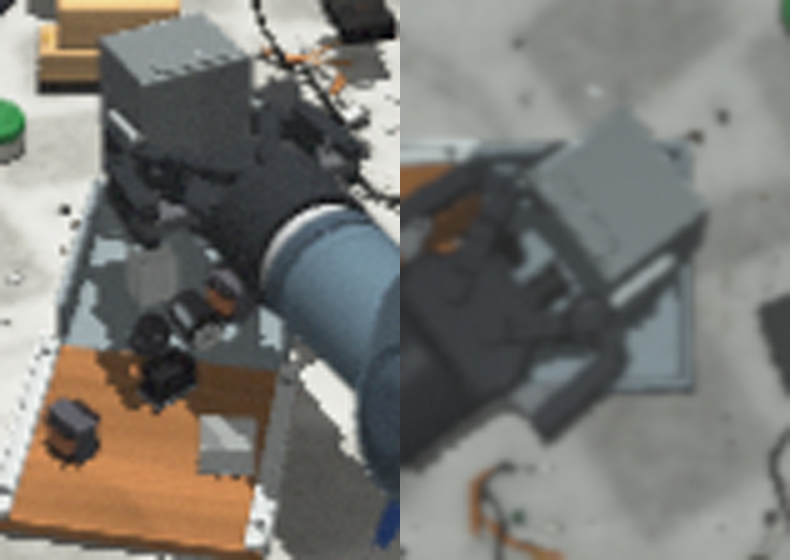

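All four parts are in the pan: heat sink (150,275), capacitors (150,335) and (195,320), transformer (222,290). The bin is empty, so I'll right it and go back.

jog_arm --plan '[[[0, 0, 0], [0, 0, 2], 0.5], [[2, 1.68, 0], [0.1, -0.2, 1.5], 0.5], [[5.42, 4.55, 0], [0.2, -0.4, 1], 0.5], [[5.42, 4.55, 0], [0.2, -0.4, 0], 0.5], [[5.42, 4.55, 0], [0.2, -0.4, 0], 0.5], [[5.42, 4.55, 0], [0.2, -0.4, 0], 0.5], [[5.42, 4.55, 0], [0.2, -0.4, 0], 0.5], [[5.42, 4.55, 0], [0.2, -0.4, 0], 0.5], [[5.42, 4.55, 0], [0.2, -0.4, 0], 0.5], [[5.42, 4.55, 0], [0.2, -0.4, 0], 0.5], [[5.42, 4.55, 0], [0.2, -0.4, 0], 0.5], [[5.42, 4.55, 0], [0, 0, 0], 0.5], [[5.42, 4.55, 0], [0, 0, 0], 0.5], [[3.4, 2.9, 0], [0, 0, 0], 0.5], [[0, 0, 0], [0, 0, 0], 0.5], [[0, 0, 0], [0, 0, 0], 0.5]]'

```text
clock: 9.27
tcp_pos: [0.5476, 0.211, 0.1623]
orientation: [0.424, 0.906, -0.002, 0.001]
ft_force: [0.2, 1.0, -1.3]
width: 0.0655
gripper_force: 51.3
```

Run:
```python
from h import *
st()
s=ctrl.state();T=R.from_quat([.7071068,.7071068,0,0]);c=R.from_euler('z',40,degrees=True)*T
print((c*R.from_quat(s['orientation']).inv()).as_rotvec(degrees=True))
```

```text
t9.27 tcp [0.5476 0.211  0.1623] close 39.88 toolz [-0.001 -0.004 -1.   ] tooly [ 0.767  0.641 -0.003] j [ 0.003  0.392 -0.536  1.792  0.234  1.024  0.072] F [ 0.2  1.  -1.3] w 0.0655 g 51.3
[ 0.24926512 -0.04933159  0.12341893]
```

jog_arm --plan '[[[0, 0, 0], [-1.1, -1.6, 0], 0.5], [[0, 0, -4], [-1.2, -2.6, 0], 0.5], [[0, 0, -4], [-1.2, -3.2, 0], 0.5], [[0, 0, -4], [-1.2, -3.2, 0], 0.5], [[0, 0, -4], [0, -3.2, 0], 0.5], [[0, 0, -4], [0, -3.2, 0], 0.5], [[0, 0, -4], [0, -3.2, 0], 0.5], [[0, 0, -4], [0, -3.2, 0], 0.5], [[0, 0, -4], [0, -3.2, 0], 0.5], [[0, 0, -4], [1, -2.4, 0], 0.5], [[0, 0, -4], [1, -1.8, -1], 0.5], [[0, 0, 0], [1, -1.2, -2], 0.5], [[0, 0, 0], [0.8, -0.8, -2], 0.5], [[0, 0, 0], [0, 0, -2], 0.5], [[0, 0, 0], [0, 0, 0], 0.5], [[0, 0, 0], [0, 0, 0], 0.5]]'

```text
clock: 10.6
tcp_pos: [0.536, -0.1109, 0.0911]
orientation: [0.704, 0.71, -0.002, -0.002]
ft_force: [0.1, 0.4, -0.8]
width: 0.0656
gripper_force: 51.2
```

Run:
```python
from h import *
st()
s=ctrl.state();c=R.from_quat([.7071068,.7071068,0,0])
print((c*R.from_quat(s['orientation']).inv()).as_rotvec(degrees=True))
```

```text
t10.60 tcp [ 0.536  -0.1109  0.0911] close 0.42 toolz [-0.007  0.    -1.   ] tooly [ 1.     0.007 -0.007] j [ 0.364  0.384 -0.275  1.939  0.137  0.843  0.023] F [ 0.1  0.4 -0.8] w 0.0656 g 51.2
[-0.01607694 -0.37723927 -0.42142804]
```

jog_arm --plan '[[[0, 0, -0.2], [0.2, -0.7, 0], 0.5], [[0, 0, -0.2], [0.1, -0.7, -1], 0.5], [[0, 0, 0], [0, 0, -2], 0.5], [[0, 0, 0], [0, 0, -2], 0.5], [[0, 0, 0], [0, 0, -1.2], 0.5], [[0, 0, 0], [0, 0, 0], 0.5], [[0, 0, 0], [0, 0, 0], 0.5]]'

```text
clock: 11.18
tcp_pos: [0.5408, -0.1282, 0.0303]
orientation: [0.709, 0.705, -0.001, -0.001]
ft_force: [0.2, 0.4, -0.5]
width: 0.0657
gripper_force: 51.2
```

jog_arm --plan '[[[0, 0, 0.3], [-0.2, 0.3, 0], 0.5], [[0, 0, 0], [0, 0, -0.6], 0.5], [[0, 0, 0], [0, 0, -0.5], 0.5], [[0, 0, 0], [0, 0, -0.2], 0.5], [[0, 0, 0], [0, 0, -0.1], 0.5], [[0, 0, 0], [0, 0, 0], 0.5]]'

```text
clock: 11.68
tcp_pos: [0.539, -0.125, 0.017]
orientation: [0.707, 0.707, -0.001, -0.001]
ft_force: [-1.1, -0.2, 3.1]
width: 0.0663
gripper_force: 51.5
```

jog_arm --plan '[[[0, 0, 0], [0, 0, 0], 0.1], [[0, 0, 0], [0, 0, 0], 0.1], [[0, 0, 0], [0, 0, 0], 0.1], [[0, 0, 0], [0, 0, 1], 0.1], [[0, 0, 0], [0, 0, 2], 0.1], [[0, 0, 0], [0, 0, 3], 0.1], [[0, 0, 0], [0, 0, 3], 0.1], [[0, 0, 0], [0, 0, 3], 0.1], [[0, 0, 0], [-1, 2, 0], 0.1], [[0, 0, 5], [0, 3, 0], 0.1], [[0, 0, 6.5], [0, 3, 0], 0.1], [[0, 0, 6.5], [0.5, 3, 0], 0.1], [[0, 0, 6.5], [1.5, 3, 0], 0.1], [[0, 0, 6.5], [1.5, 3, 0], 0.1], [[0, 0, 6.5], [1.5, 2, 0], 0.1], [[0, 0, 6.5], [1, 1, 0], 0.1], [[0, 0, 6.5], [0, 0, 0], 0.1], [[0, 0, 6.5], [0, 0, 0], 0.1], [[0, 0, 0], [0, 0, 0], 0.1]]'

```text
clock: 13.27
tcp_pos: [0.5893, 0.0753, 0.137]
orientation: [0.282, 0.959, -0.001, 0.0]
ft_force: [0.4, -0.5, -0.5]
width: 0.077
gripper_force: 0.0
```

Run:
```python
from h import *
st()
im,W=cloud('top');z=W[...,2];X,Y=W[...,0],W[...,1]
def fit(P):
    l=cv2.fitLine((P[:,:2]*1000).astype(np.float32),cv2.DIST_WELSCH,0,.01,.01).ravel();return np.degrees(np.arctan2(l[1],l[0]))%180,l[2:]
reg=(z>.052)&(z<.066)&(Y>-.185)&(Y<-.05)&(X>.5)&(X<.6)
for n,m in dict(far=reg&(X>.57)&(Y>-.16),near=reg&(X<.525)&(Y>-.16),rear=reg&(X>.525)&(X<.57)&(Y<-.15)).items(): print(n,m.sum(),fit(W[m]))
# scraper from side view
im,W=cloud('side');z=W[...,2]
for lo,hi in((.055,.07),(.024,.036)):
    m=(z>lo)&(z<hi)&(W[...,0]>.53)&(W[...,0]<.67)&(W[...,1]>.02)&(W[...,1]<.12)&(im[...,0]>im[...,2].astype(int)+30)
    print(m.sum(),cv2.minAreaRect((W[m][:,:2]*1000).astype(np.float32)))
```

```text
t13.27 tcp [0.5893 0.0753 0.137 ] close 57.19 toolz [-0.    -0.001 -1.   ] tooly [ 0.542  0.84  -0.001] j [ 0.235  0.434 -0.529  1.795  0.26   0.982  0.599] F [ 0.4 -0.5 -0.5] w 0.0770 g 0.0Traceback (most recent call last):
  File "<stdin>", line 7, in <module>
  File "<stdin>", line 5, in fit
cv2.error: OpenCV(4.12.0) /io/opencv/modules/imgproc/src/linefit.cpp:50: error: (-215:Assertion failed) count > 0 in function 'fitLine2D_wods'
```

jog_arm --plan '[[[0, 0, 6.5], [0.5, -0.1, 0], 0.1], [[0, 0, 6.5], [0.4, 0, 0], 0.1], [[0, 0, 6.5], [0, 0, 0], 0.1], [[0, 0, 6.5], [0, 0, -1], 0.1], [[0, 0, 6.5], [0, 0, -1], 0.1], [[0, 0, 6.5], [0, 0, -1], 0.1], [[0, 0, 6.8], [0, 0, 0], 0.1], [[0, 0, 0], [0, 0, 0], 0.1], [[0, 0, 0], [0, 0, 0], 0.1]]'

```text
clock: 14.07
tcp_pos: [0.5981, 0.0734, 0.1067]
orientation: [-0.109, 0.994, -0.001, 0.0]
ft_force: [0.1, 0.1, 0.2]
width: 0.0771
gripper_force: 0.0
```

Run:
```python
from h import *
st()
im,W=cloud('side');z=W[...,2]
cv2.imwrite('pics/s1.png',cv2.resize(im[140:260,220:360],(700,600),interpolation=2)[...,::-1])
for lo,hi in((.055,.07),(.024,.036)):
    m=(z>lo)&(z<hi)&(W[...,0]>.53)&(W[...,0]<.67)&(W[...,1]>.02)&(W[...,1]<.12)&(im[...,0]>im[...,2].astype(int)+30)
    print(m.sum(),cv2.minAreaRect((W[m][:,:2]*1000).astype(np.float32)) if m.sum() else '')
m=(z>.03)&(z<.07)&(W[...,0]>.49)&(W[...,0]<.59)&(W[...,1]>-.19)&(W[...,1]<-.03)
print('bin side',m.sum(),W[m].min(0).round(3),W[m].max(0).round(3))
b=np.load('/tmp/side.npz');W=b['W'];z=W[...,2];m=(z>.03)&(z<.07)&(W[...,0]>.49)&(W[...,0]<.59)&(W[...,1]>-.19)&(W[...,1]<-.03)
print('bin side0',m.sum(),W[m].min(0).round(3),W[m].max(0).round(3))
```

```text
t14.07 tcp [0.5981 0.0734 0.1067] close 102.52 toolz [ 0.001 -0.002 -1.   ] tooly [-0.217  0.976 -0.002] j [ 0.338  0.524 -0.664  1.788  0.388  0.962  1.303] F [0.1 0.1 0.2] w 0.0771 g 0.0
135 ((596.0299072265625, 80.09443664550781), (77.19786071777344, 30.062049865722656), 16.790374755859375)
147 ((594.8970947265625, 78.07726287841797), (101.36792755126953, 37.834449768066406), 13.652749061584473)
bin side 326 [ 0.49 -0.19  0.03] [ 0.59  -0.042  0.069]
bin side0 342 [ 0.49 -0.19  0.03] [ 0.59  -0.041  0.069]
```

View pics/s1.png

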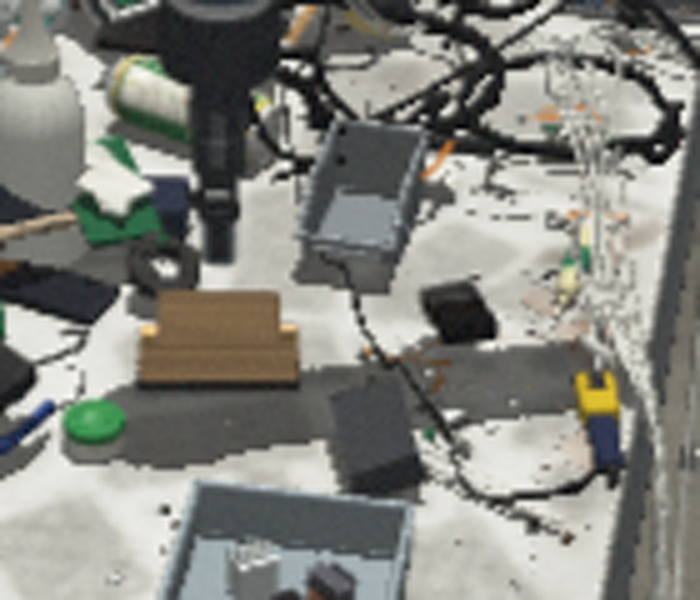

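The bin stands upright and empty at (360,205), and the gripper is centred over the scraper at (220,340). I'll descend and grip.

jog_arm --plan '[[[0, 0, 0.6], [0.1, 0.1, -2], 0.1], [[0, 0, 0], [0, 0, -2], 0.1], [[0, 0, 0], [0, 0, -1.6], 0.1], [[0, 0, 0], [0, 0, -1.2], 0.1], [[0, 0, 0], [0, 0, 0], 0.3], [[0, 0, 0], [0, 0, 0], 0.6], [[0, 0, 0], [0, 0, 0], 0.9], [[0, 0, 0], [0, 0, 0], 0.9], [[0, 0, 0], [0, 0, 0], 0.9], [[0, 0, 0], [0, 0, 0], 0.9], [[0, 0, 0], [0, 0, 0], 0.9]]' --force 60

```text
clock: 15.03
tcp_pos: [0.6005, 0.0755, 0.0401]
orientation: [-0.117, 0.993, -0.001, 0.002]
ft_force: [-0.3, 0.7, 5.7]
width: 0.021
gripper_force: 60.5
```

Run:
```python
from h import *
st()
```

```text
t15.03 tcp [0.6005 0.0755 0.0401] close 103.44 toolz [ 0.004 -0.001 -1.   ] tooly [-0.232  0.973 -0.002] j [ 0.296  0.617 -0.617  1.812  0.462  0.856  1.262] F [-0.3  0.7  5.7] w 0.0210 g 60.5
```

jog_arm --plan '[[[0, 0, 0], [0, 0, 2], 0.9], [[0, 0, 0], [0, 0, 3], 0.9], [[0, 0, 0], [0, 0, 3], 0.9], [[0, 0, 0], [-0.5, 1.5, 1], 0.9], [[0, 0, -1.4], [-1, 3, 0], 0.9], [[0, 0, -1.4], [-1, 3.7, 0], 0.9], [[0, 0, -1.4], [-1, 3.7, 0], 0.9], [[0, 0, -1.4], [-1, 3.7, 0], 0.9], [[0, 0, -1.4], [-1, 3.7, 0], 0.9], [[0, 0, -1.4], [-1, 3.7, 0], 0.9], [[0, 0, -1.4], [-1, 3.7, 0], 0.9], [[0, 0, -1.3], [-1, 3.7, 0], 0.9], [[0, 0, 0], [-1, 3.7, 0], 0.9], [[0, 0, 0], [-0.6, 3, 0], 0.9], [[0, 0, 0], [-0.2, 2, 0], 0.9], [[0, 0, 0], [0, 0.5, 0], 0.9], [[0, 0, 0], [0, 0, 0], 0.9], [[0, 0, 0], [0, 0, 0], 0.9]]'

```text
clock: 16.53
tcp_pos: [0.4956, 0.4697, 0.1272]
orientation: [-0.021, 1.0, -0.002, -0.0]
ft_force: [-0.1, -0.2, -1.9]
width: 0.0211
gripper_force: 59.5
```

Run:
```python
from h import *
st()
i,W=cloud('side');z=W[...,2]
cv2.imwrite('pics/s2.png',cv2.resize(i[210:350,220:360],(600,600),interpolation=2)[...,::-1])
```

```text
t16.53 tcp [0.4956 0.4697 0.1272] close 92.35 toolz [-0.    -0.004 -1.   ] tooly [-0.041  0.999 -0.004] j [-0.339  0.645 -0.674  1.563  0.439  1.093  0.49 ] F [-0.1 -0.2 -1.9] w 0.0211 g 59.5
```

View pics/s2.png

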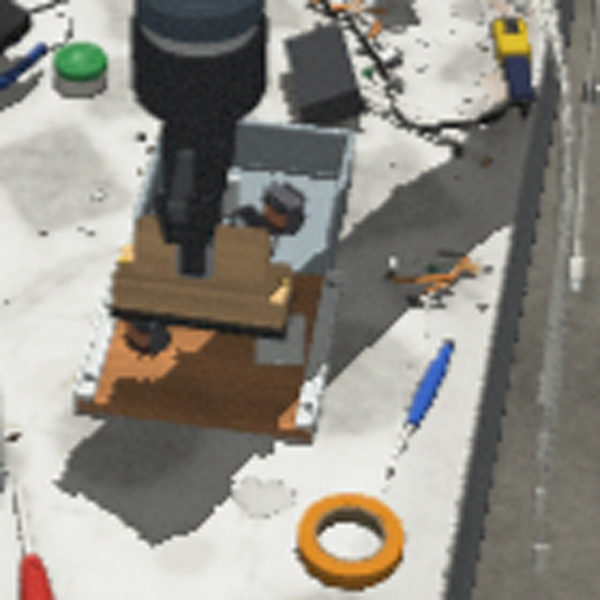

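The scraper hangs level over the board's rear end, with the transformer at (148,335) and heat sink at (280,338) ahead of its landing line. I'll lower it.

jog_arm --plan '[[[0, 0, 0], [0.1, 0.3, -2], 0.9], [[0, 0, 0], [0, 0, -2], 0.9], [[0, 0, 0], [0, 0, -1.6], 0.9], [[0, 0, 0], [0, 0, -0.8], 0.9], [[0, 0, 0], [0, 0, -0.5], 0.9], [[0, 0, 0], [0, 0, -0.3], 0.9], [[0, 0, 0], [0, 0, 0], 0.9]]'

```text
clock: 17.17
tcp_pos: [0.4973, 0.4736, 0.0563]
orientation: [-0.02, 1.0, -0.001, 0.0]
ft_force: [-0.4, 0.5, -2.2]
width: 0.0208
gripper_force: 59.7
```

Run:
```python
from h import *
st()
```

```text
t17.17 tcp [0.4973 0.4736 0.0563] close 92.31 toolz [ 0.001 -0.002 -1.   ] tooly [-0.04   0.999 -0.002] j [-0.369  0.73  -0.634  1.588  0.494  0.989  0.452] F [-0.4  0.5 -2.2] w 0.0208 g 59.7
```

jog_arm --plan '[[[0, 0, 0], [0, 0, -0.35], 0.9], [[0, 0, 0], [0, -0.5, 0], 0.9], [[0, 0, 0], [0.04, -0.9, 0], 0.9], [[0, 0, 0], [0.04, -0.9, 0], 0.9], [[0, 0, 0], [0.04, -0.9, 0], 0.9], [[0, 0, 0], [0.04, -0.9, 0], 0.9], [[0, 0, 0], [0.04, -0.9, 0], 0.9], [[0, 0, 0], [0.04, -0.9, 0], 0.9], [[0, 0, 0], [0.04, -0.9, 0], 0.9], [[0, 0, 0], [0.04, -0.9, 0], 0.9], [[0, 0, 0], [0.04, -0.9, 0], 0.9], [[0, 0, 0], [0.04, -0.9, 0], 0.9], [[0, 0, 0], [0.04, -0.9, 0], 0.9], [[0, 0, 0], [0, 0, 0], 0.9], [[0, 0, 0], [0, 0, 0], 0.9]]'

```text
clock: 18.42
tcp_pos: [0.5018, 0.3686, 0.0528]
orientation: [-0.02, 1.0, -0.001, 0.0]
ft_force: [-0.4, -0.3, -1.6]
width: 0.0208
gripper_force: 59.6
```

Run:
```python
from h import *
st()
i2,W2=cloud('side'); it,W=cloud('top')
o=np.zeros((560,790,3),np.uint8)
o[:,:400]=cv2.resize(i2[200:312,240:320],(400,560),interpolation=2)[...,::-1]
o[:,400:]=cv2.resize(it[150:262,170:248],(390,560),interpolation=2)[...,::-1]
cv2.imwrite('pics/s3.png',o)
```

```text
t18.42 tcp [0.5018 0.3686 0.0528] close 92.26 toolz [ 0.001 -0.003 -1.   ] tooly [-0.039  0.999 -0.003] j [-0.199  0.637 -0.647  1.759  0.475  0.909  0.558] F [-0.4 -0.3 -1.6] w 0.0208 g 59.6
```

View pics/s3.png

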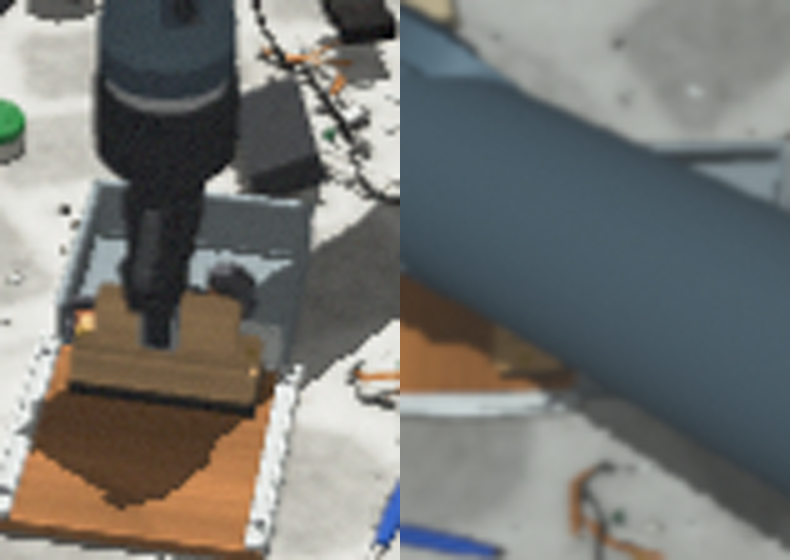

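The board behind the scraper is clear, and the parts are at or over the edge. I'll push 2 cm further and retract.

jog_arm --plan '[[[0, 0, 0], [0.02, -0.7, 0], 0.9], [[0, 0, 0], [0.02, -0.7, 0], 0.9], [[0, 0, 0], [0.02, -0.6, 0], 0.9], [[0, 0, 0], [0, 0, 0], 0.9], [[0, 0, 0], [0, 0, 0], 0.9], [[0, 0, 0], [-0.05, 1.2, 0], 0.9], [[0, 0, 0], [-0.1, 2, 0], 0.9], [[0, 0, 0], [-0.1, 2, 0], 0.9], [[0, 0, 0], [-0.05, 1.2, 0], 0.9], [[0, 0, 0], [0, 0, 0], 0.9], [[0, 0, 0], [0, 0, 0], 0.9]]'

```text
clock: 19.43
tcp_pos: [0.4981, 0.4154, 0.053]
orientation: [-0.022, 1.0, -0.001, 0.0]
ft_force: [-0.6, -0.1, -1.3]
width: 0.0208
gripper_force: 59.6
```

Run:
```python
from h import *
st()
i2,W2=cloud('side');z=W2[...,2]
cv2.imwrite('pics/s4.png',cv2.resize(i2[200:312,230:330],(700,600),interpolation=2)[...,::-1])
```

```text
t19.43 tcp [0.4981 0.4154 0.053 ] close 92.50 toolz [ 0.    -0.002 -1.   ] tooly [-0.044  0.999 -0.002] j [-0.276  0.676 -0.643  1.692  0.485  0.939  0.507] F [-0.6 -0.1 -1.3] w 0.0208 g 59.6
```

View pics/s4.png

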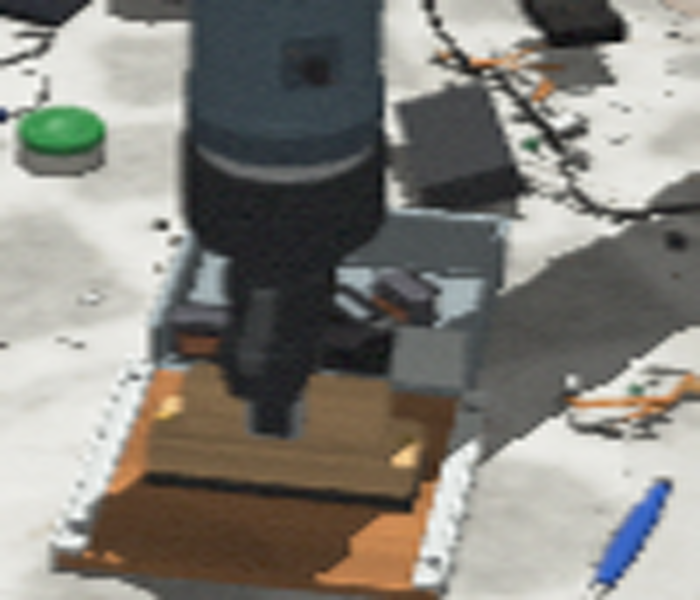

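The board ahead of and behind the scraper looks clear. The transformers are at (205,330) and (400,295), the heat sink at (430,355) and the relay at (360,345), all beyond the board's edge. I'll set the scraper down, release it and back off.

jog_arm --plan '[[[0, 0, 0], [0, 0, -0.1], 0.9], [[0, 0, 0], [0, 0, -0.1], 0.9], [[0, 0, 0], [0, 0, 0], 0.9], [[0, 0, 0], [0, 0, 0], 0.6], [[0, 0, 0], [0, 0, 0], 0.3], [[0, 0, 0], [0, 0, 0], 0.3], [[0, 0, 0], [0, 0, 0], 0.3], [[0, 0, 0], [0, 0, 1], 0.3], [[0, 0, 0], [0, 0, 2], 0.3], [[0, 0, 0], [0, 0, 4], 0.3], [[0, 0, 0], [0, 0, 4], 0.3], [[0, 0, 0], [0, 0, 4], 0.3], [[0, 0, 0], [-1, -4, 0], 0.3], [[0, 0, 0], [-1, -4, 0], 0.3], [[0, 0, 0], [-1, -4, 0], 0.3], [[0, 0, 0], [-1, -4, 0], 0.3], [[0, 0, 0], [-1, -4, 0], 0.3], [[0, 0, 0], [0, -4, 0], 0.3], [[0, 0, 0], [0, -4, 0], 0.3], [[0, 0, 0], [0, -4, 0], 0.3]]'

```text
clock: 21.15
tcp_pos: [0.4486, 0.0923, 0.2019]
orientation: [-0.021, 1.0, -0.001, 0.001]
ft_force: [1.0, -0.1, -0.1]
width: 0.0595
gripper_force: 0.0
```

jog_arm --plan '[[[0, 0, 0], [0, -4, 0], 0.3], [[0, 0, 0], [0, -4, 0], 0.3], [[0, 0, 0], [0, -4, 0], 0.3], [[0, 0, 0], [0, 0, 0], 0.3]]'

```text
clock: 21.48
tcp_pos: [0.4485, -0.0357, 0.2015]
orientation: [-0.014, 1.0, -0.003, 0.0]
ft_force: [1.1, 0.3, 0.5]
width: 0.0596
gripper_force: 0.0
```

Run:
```python
from h import *
st()
im,W=cloud('top');z=W[...,2];X,Y=W[...,0],W[...,1]
print('pan+board z map (rows x desc, cols y desc .49->.22), mm')
for x in np.arange(.57,.43,-.008):
    r=[]
    for y in np.arange(.49,.22,-.009):
        m=(abs(X-x)<.004)&(abs(Y-y)<.0045); r.append('%3d'%(1000*np.nanmedian(z[m])) if m.any() else '  .')
    print('%.3f'%x,' '.join(r))
print(' y:',np.arange(.49,.22,-.009).round(2))
a=np.load('/tmp/top.npz')['W']
# change detection outside worked areas
d=np.abs(z-a[...,2])>.012
d&=(z<.3)&(a[...,2]<.3)&(X>.35)&(Y>-.3); d=cv2.morphologyEx(d.astype(np.uint8),cv2.MORPH_OPEN,np.ones((3,3)))
n,l,s,c=cv2.connectedComponentsWithStats(d)
for i in range(1,n): print(s[i,4],np.nanmedian(W[l==i],0).round(3))
reg=(z>.052)&(z<.066)&(Y>-.185)&(Y<-.05)&(X>.5)&(X<.6);print('bin',reg.sum())
for n,m in dict(far=reg&(X>.57)&(Y>-.16),near=reg&(X<.525)&(Y>-.16),rear=reg&(X>.525)&(X<.57)&(Y<-.15)).items():
    if m.any(): print(n,m.sum(),np.median(W[m],0).round(4))
```

```text
t21.48 tcp [ 0.4485 -0.0357  0.2015] close 91.58 toolz [ 0.001 -0.007 -1.   ] tooly [-0.028  1.    -0.007] j [ 0.542  0.065 -0.571  2.067  0.049  1.02   1.545] F [1.1 0.3 0.5] w 0.0596 g 0.0
pan+board z map (rows x desc, cols y desc .49->.22), mm
0.570   8  16  18  18  17  18  19  18  18  18  17  18  18  17  19  17  19  26  39  39  21  39  23  30  30  27  16  16  41   0  -1
0.562   0  16  17  15  16  15  13  14  14  13  14  12  11  12  14  11   9   5  26  26  23   1   3   3   3   2   1   3  36   2   0
0.554   0  11  11  10  11  11  11   7  11  10  11  13  11  12  11  12   5   3  26  27  26   0   4   2   3   2   4   3   7   2  -1
0.546   0  12  12  12  13   9  11  41  43  42  38  11  12  10  12  12   8   2  20  26  23   3   3   5   2   4   2   2   7   2   0
0.538   1  11  13  10  12  11  10   .  75  73  42  12  11  11  10  11   9   2   3  12   3   4  31  29   4   3   2   4   6   3   1
0.530   1  11  12  11  11  12  13   .  74  73  45  13  11  13  13  12   9   2   5   2   2   3  32  31  25   4   3   3   6   5   0
0.522   0  10  12  10  10  12  12   .  75  74  45  12  11  12  12  10  12
[... 1154 characters left out ...]
  11  13  11  11   4   7  21  18   3   3   2   1   4   2   3   4  40   0
0.442   0   9  12  12  11  12  12  12  14  12  12  12  12  13  13  13  14  42  40  41  30  31  32  27  40  15  39  13   8  11  -1
0.434   0   9  14  16  16  16  17  16  15  18  18  17  16  18  18  17  18   8   0   0   0  -1   0   0   0  -1   0   0   0   0   0
 y: [0.49 0.48 0.47 0.46 0.45 0.44 0.44 0.43 0.42 0.41 0.4  0.39 0.38 0.37
 0.36 0.35 0.35 0.34 0.33 0.32 0.31 0.3  0.29 0.28 0.27 0.26 0.26 0.25
 0.24 0.23 0.22]
490 [0.604 0.072 0.   ]
80 [0.553 0.317 0.026]
505 [0.496 0.403 0.067]
71 [0.527 0.282 0.031]
321 [0.493 0.299 0.024]
62 [0.501 0.374 0.012]
75 [ 0.437 -0.001  0.263]
bin 5
far 5 [ 0.5735 -0.0766  0.0526]
```

```bash
python3 -c "
from plant import ctrl
print(ctrl.hand_in())"
```

```text
the job is handed in; nothing more can be done
None
```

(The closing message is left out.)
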